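# Put the clean grill fork and tongs away in the cart's tray

## Task

Put the clean grill fork and the locked tongs away: take each off its sloping rest and lay it flat in the tray compartment shaped for it, head in the wide end and handle in the narrow end, lowering it level and letting go only once it lies on the tray floor. Do not lay either down on the dirty cart top on the way, and leave the salt cellar, foil pan and bowl where they are. With both in place, push the tray fully home into its holder.

Things in the scene. Friction and masses are not known exactly. Their poses are not given: they have to be found in the camera images.
- holder: low black metal sleeve fixed on the cart top, 178 mm deep (x = -83 to 95 mm) x 272 wide (y) x 56 high, open at its front (-x) face; origin at its underside. It stands at any yaw within 0.15 rad. The tray slides into it along its +x axis.
- tray (a joint): how far the grey metal tray (black floor) is pulled out of the holder, m: 0 = fully home, 0.18 to 0.21 at the start; it slides straight along the holder's x axis with about 2.5 N of friction and stays where it is left
- tray_in (a point): middle of the tray floor, 16 mm above the cart top; axes as the holder's. Tray 180 mm (x) x 232 (y) outside, walls 5 mm thick, 22 high above the floor. Its two compartments run along y at x = +42 and -42 mm; each has a pair of 6 mm thick, 18 mm high cheeks at either end and is open over the middle 118 mm or more, where fingers have room
- tray_front (a point): middle of the upper edge of the tray's flat front panel, on its outer (robot side) face; panel 248 mm wide, from 12 to 48 mm above the cart top; push here. Axes as the holder's
- fork_bed (a point): on the tray floor in the far compartment (holder side): where the fork's origin belongs. Axes as the holder's. Head points to +y, handle to -y. Handle channel 28 mm wide (41 mm long, ends 96 mm from this point in -y), head bay 62 mm wide (55 mm long, ends 126 mm from this point in +y)
- tongs_bed (a point): on the tray floor in the near compartment (robot side): where the tongs' origin belongs. Axes as the holder's. Head points to -y, handle to +y. Handle channel 38 mm wide (43 mm long, ends 101 mm from this point in +y), head bay 48 mm wide (61 mm long, ends 121 mm from this point in -y)
- fork: stainless two-tined grill fork, rigid, 200 mm long, 160 g. Origin on its underside near the balance point; x towards the tines, z out of its upper face. Handle 20 mm wide (y) x 16 high (z), x = -85 to +45 mm; thinner shank; crossbar and tines 52 mm wide, x = 75 to 115. Starts on a rest, sloping up to its head by 0.56 rad (32 degrees). Grip across y near x = -5 mm
- fork_head (a point): the end of the fork's tines, 115 mm from its origin along x, 8 mm above the underside
- tongs: locked grill tongs, rigid, 190 mm long, 150 g. Origin on their underside near the balance point; x towards the head, z out of the upper face. Hinge end 30 mm wide (y), x = -85 to -63 mm; two parallel steel arms, together 28 wide and 16 high, to x = 60; green silicone jaws 40 wide, x = 60 to 105. Start on a rest, sloping up to the head by 0.56 rad. Grip across y near x = -5 mm
- tongs_head (a point): the end of the tongs' jaws, 105 mm from their origin along x, 8 mm above the underside
- rest_a: sloping wooden rest fixed on the cart top, carries the fork; origin at cart top level, 64 mm below the fork's origin, x uphill. A low cradle with toe plate holds the tool from tool x = -94 to -48 mm, a narrow upper cradle from +29 to +41 mm; between them the tool is free all round. Cradles are 46 mm wide; their sides rise 10 mm above the tool's underside
- rest_b: a second rest like rest_a, carries the tongs. Either rest may stand on the left or the right
- salt_cellar: glass salt cellar with a steel lid, 58 mm diameter, 70 mm high, loose on the holder's roof; origin at its underside
- foil_pan: aluminium foil pan, 120 x 180 x 40 mm, loose on the cart top; origin at the centre of its underside
- bowl: steel bowl, rim diameter 120 mm, 50 mm high, loose on the cart top; origin at its underside
Not all that is in view belongs to the job. What is shaped like the fork but yellow is not meant.

How it is judged:
By the outcome, as a careful person would: the job done as asked, in the order asked, and still so for the second after the job is handed in, with the robot touching nothing.
It also fails if it takes over 72 s, if anything falls off the work surface, if the arm or the gripper's body presses on something with over 40 N, if the wrist force passes 120 N, or if a joint passes its speed limit or range.

## Robot

A 7-joint arm with a two-finger parallel gripper is mounted at the origin on the work surface. World frame = base frame: x ahead of the robot, y to its left, z up, the work surface at z = 0. Lengths are in m, angles in rad, forces in N, time in s.
With the tool pointing down it reaches from about 0.4 to 0.925 m from the base axis. Payload 4.1 kg.
Tool frame: the origin (TCP) lies on the mounting face of the last link; the fingertips stand 173 mm ahead of it and the grasp point (between the pads) lies 155 mm ahead of it; z points along the fingers, y is the line along which they close (so a half turn about z gives the same grasp; the last joint's range is limited). The gripper opens to 85 mm and grips with 20 to 120 N. Pads are 22 mm wide; open, the fingers measure 114 mm over their backs; the gripper's body (76 mm by 85 mm) begins 54 mm behind the grasp point. The pads swing forward as they close: fully open they stand 13 mm farther back than shut.
Start: joints at [-1.32, 0.398, 0.045, 1.537, -0.019, 1.207, -0.051], TCP at [0.223, 0.611, 0.405] pointing down, gripper open.
Joint ranges: [-2.82, 2.82], [-0.49, 2.23], [-1.37, 1.46], [0, 2.46], [-1.36, 4.5], [0.23, 2], [-2.94, 2.94]. Speed limits (rad/s): [2.57, 2.57, 3.14, 3.14, 3.14, 3.14, 3.14].

## Interface

Orientations are given as a unit quaternion [w, x, y, z].
In Python, from rig import arm gives the robot as it stands.
- The arm moves only by the shell command python3 -m crank 'ROWS' [FORCE]. ROWS is JSON, a list of rows, each a list of 7 numbers: the shift along the world's x, y, z in mm, then the turn, a rotation vector about the world's x, y, z in degrees, then the opening, from 0 (shut) to 1 (fully open). In form: [[tx, ty, tz, ax, ay, az, gripper], ...]. A call has 1 to 5 rows; each row shifts and turns the commanded pose from where the row before left it; what a row does not reach is not made up. A row lasts 1/10 s, in which the tool goes at most 50 mm and 8.59 degrees, less where a joint would pass 70% of its speed; a pose out of reach is approached as far as the arm can. A call with a gripper value outside its range is refused whole. The fingers move at their own pace and stop on an object; FORCE is the grip in N (left out, the last holds). Time passes only in rows, so rows that do not move let the fingers close. It gives the time, the measured TCP pose, the force, the opening and the grip force at its end, in the units of the state.
- arm.read_state(): the state, without advancing time (a new reading comes with each control period).
- arm.grab_frame(name): name is "scene" or "top" or "wrist"; returns a dict with "frame" (384x512x3 uint8, red, green, blue), "K" (3x3 intrinsics, pixels), "dist_coeffs" ([k1, k2, p1, p2, k3] as OpenCV has them; the pictures are not rectified), "position" and "rotation" of the camera in the world; the wrist camera has in their place "mount" (4x4, takes a point from camera to tool coordinates, whose origin is the TCP and whose axes are the flange's). Camera axes: x right, y down, z forward; pixel columns grow to the right and rows downward; lengths in m; the calibration is good to about 2 mm. A picture is of the moment at which its call begins: read the wrist's pose just before it. There is no depth.
- arm.sign_off(): hands the job in; it is judged then, once.
The state is a dict: "clock": time; "joint_pos": joint angles; "dq": joint speeds; "effort": joint torques, N m; "eef_pos": TCP position; "tcp_rot": TCP orientation; "force": force on the tool from outside, world axes, zero at the start; "torque": the same for the moment, N m; "opening": finger opening in m; "grip_force": force on a finger pad.
Only numpy, scipy, OpenCV 4.12 (cv2) and the standard library are available. Lean on these libraries where they do the work, as an engineer would, in place of code of your own. Each camera call takes 0.05 s, during which the arm holds its last target. There are 200 camera calls.

## Working session

There is one attempt and no reset: what is moved stays moved. The work goes in short steps, Python scripts to look and compute and a shell command to move; the robot and the scene stay as the last step left them, time stands still between calls to the robot, and variables do not carry over. Pictures are saved under pics/ and viewed, at most 10 in all, crops included, and the job is handed in when it is done.

```bash
mkdir -p pics; ls; cat > h.py <<'E'
import numpy as np,cv2,pickle,sys
from scipy.spatial.transform import Rotation as R
def grab(n,out):
    from rig import arm
    s=arm.read_state(); f=arm.grab_frame(n)
    if n=="wrist":
        q=s["tcp_rot"]; T=np.eye(4); T[:3,:3]=R.from_quat([q[1],q[2],q[3],q[0]]).as_matrix(); T[:3,3]=s["eef_pos"]
        M=T@np.array(f["mount"]); f["position"]=M[:3,3]; f["rotation"]=M[:3,:3]
    f={k:(np.array(v) if not isinstance(v,str) else v) for k,v in f.items()}
    if f["rotation"].shape==(4,):
        q=f["rotation"]; f["rotation"]=R.from_quat([q[1],q[2],q[3],q[0]]).as_matrix()
    pickle.dump(f,open(f"pics/{out}.pkl","wb")); return f
def load(o): return pickle.load(open(f"pics/{o}.pkl","rb"))
def ray(f,px):
    p=cv2.undistortPoints(np.array([[px]],float),f["K"],f["dist_coeffs"])[0,0]
    d=f["rotation"]@np.array([p[0],p[1],1]); return f["position"],d/np.linalg.norm(d)
def atz(f,px,z):
    o,d=ray(f,px); return o+d*(z-o[2])/d[2]
def tri(*obs):
    A=np.zeros((3,3));b=np.zeros(3);rs=[ray(f,p) for f,p in obs]
    for o,d in rs:
        P=np.eye(3)-np.outer(d,d);A+=P;b+=P@o
    x=np.linalg.solve(A,b); return x,max(np.linalg.norm((np.eye(3)-np.outer(d,d))@(x-o)) for o,d in rs)
def proj(f,X):
    Rm=f["rotation"].T; return cv2.projectPoints(np.atleast_2d(np.array(X,float)),cv2.Rodrigues(Rm)[0],-Rm@f["position"],f["K"],f["dist_coeffs"])[0][:,0]
E
python3 - <<'E'
from h import *
for n in ["scene","top","wrist"]:
    f=grab(n,n+"0"); print(n,f["position"],f["rotation"].round(3).tolist(),f["K"][0,0],f["dist_coeffs"])
a=load("scene0")["frame"];b=load("top0")["frame"]
c=np.vstack([a,b])[:,:,::-1]
cv2.imwrite("pics/s.png",cv2.resize(a[:,:,::-1],(800,600),interpolation=cv2.INTER_CUBIC));cv2.imwrite("pics/t.png",cv2.resize(b[:,:,::-1],(800,600),interpolation=cv2.INTER_CUBIC))
E
```

```text
pics
scene [1.35591042 0.03168085 1.12460184] [[-0.151, 0.756, -0.636], [0.988, 0.122, -0.091], [0.009, -0.643, -0.766]] 493.00148749225616 [-0.06907035  0.          0.          0.          0.        ]
top [ 0.38739229 -0.09356015  1.43891741] [[0.029, -0.997, 0.073], [-1.0, -0.03, -0.005], [0.007, -0.072, -0.997]] 413.8262798800932 [-0.06020578  0.          0.          0.          0.        ]
wrist [0.15644825 0.63354787 0.37277565] [[0.343, 0.903, 0.258], [0.939, -0.329, -0.097], [-0.002, 0.276, -0.961]] 342.4147766268854 [-0.101714  0.        0.        0.        0.      ]
```

View pics/s.png

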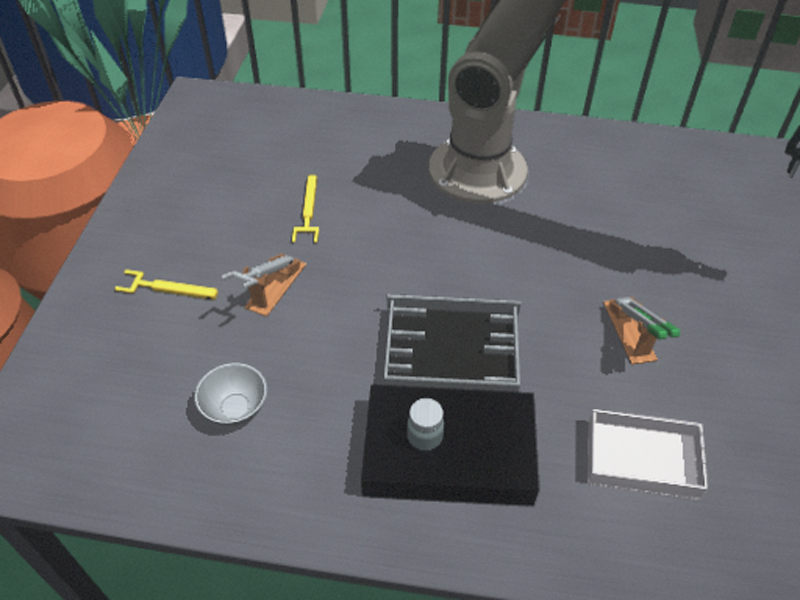

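View pics/t.png

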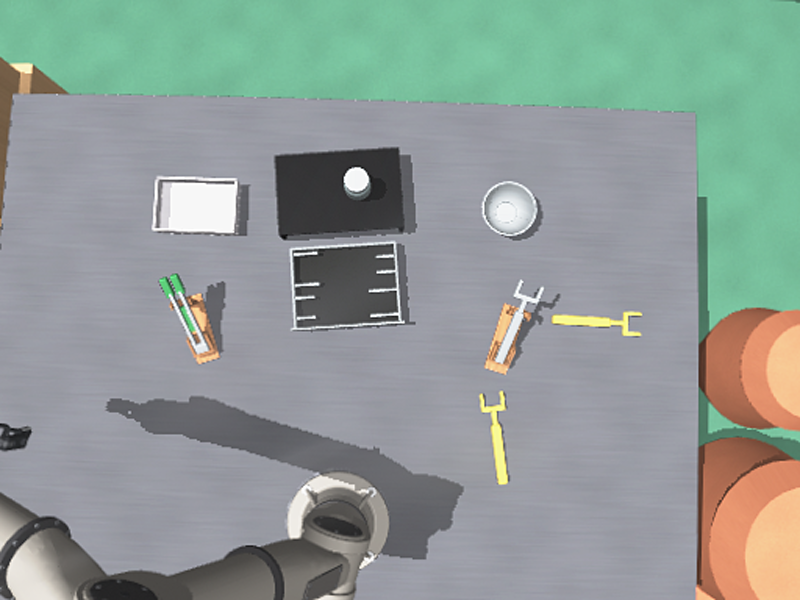

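Top view (800x600 px): the steel fork is at (515,320) on the right rest, and yellow decoys lie at (597,321) and (495,440). The green-jawed tongs are at (188,315) on the left rest, the tray at (347,287), the holder at (340,195), the salt cellar at (357,182), the pan at (196,206) and the bowl at (510,208). My choice for the fork is the steel one at (515,320), which I check next in a close crop.

```bash
python3 - <<'E'
from h import *
t=load("top0");s=load("scene0")
def crop(f,cx,cy,w,h,k):
    x0,y0=int(cx-w/2),int(cy-h/2); c=cv2.resize(f["frame"][y0:y0+h,x0:x0+w,::-1],None,fx=k,fy=k,interpolation=cv2.INTER_CUBIC)
    for i in range(0,w,10): cv2.putText(c,str(x0+i),(i*k,8),0,.28,(0,0,255),1); cv2.line(c,(i*k,9),(i*k,13),(0,0,255),1)
    for i in range(10,h,10): cv2.putText(c,str(y0+i),(0,i*k+3),0,.28,(0,0,255),1)
    return c
S=0.64
r1=np.hstack([crop(t,515*S,325*S,50,75,4),crop(t,190*S,318*S,50,75,4),crop(t,346*S,287*S,100,75,4)])
r2=np.hstack([crop(s,262*S,285*S,66,75,4),crop(s,642*S,330*S,50,75,4),crop(s,455*S,340*S,84,75,4)])
cv2.imwrite("pics/m.png",np.vstack([r1,r2]));print(r1.shape,r2.shape)
# coarse
for n,px in dict(fork=(515,320),tongs=(188,315),tray=(346,287)).items(): print(n,atz(t,np.array(px)*S,0.07).round(3))
E
```

```text
(300, 800, 3) (300, 800, 3)
fork [ 0.45  -0.368  0.07 ]
tongs [0.44  0.328 0.07 ]
tray [ 0.51  -0.007  0.07 ]
```

View pics/m.png

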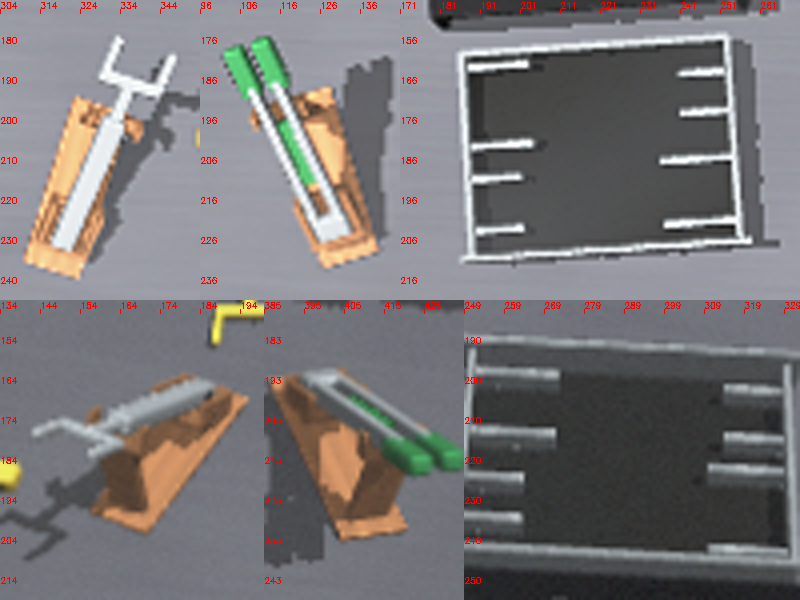

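The montage confirms the steel fork, with tine ends at top (340,182) and scene (150.6,179.5) native px. It also shows the tongs, with jaws at top (108,178) and scene (428,214). The tray's head and handle cheeks are clearly visible. I triangulate next.

```bash
cat >> h.py <<'E'
def P(x0,y0,u,v,k=4): return (x0+(u+.5)/k-.5,y0+(v+.5)/k-.5)
E
python3 - <<'E'
from h import *
from rig import arm
t=load("top0");s=load("scene0")
for n,a,b in [("forkhead",P(304,170,145,48),P(134,144,66,142)),("forkbutt",P(304,170,60,248),P(134,144,212,84)),
 ("tonghead",P(96,166,48,47),P(385,173,173,165)),("tongbutt",P(96,166,133,235),P(385,173,54,76)),
 ("trayBL",P(171,146,462-400,55),P(249,180,330-4,250+10)),]:
    print(n,*[q.round(4) if hasattr(q,'round') else q for q in tri((t,a),(s,b))])
# tray corners top view, wall top z=.038
for n,u in dict(farL=(64,55),farR=(328,38),frR=(346,240),frL=(68,258)).items(): print(n,atz(t,P(171,146,*u),.038).round(4))
st=arm.read_state(); q=st["tcp_rot"]; print(R.from_quat([q[1],q[2],q[3],q[0]]).as_matrix().round(3)); print(load("wrist0")["frame"].mean())
f=arm
m=arm.grab_frame("wrist")["mount"]; print(np.array(m).round(4))
E
```

```text
forkhead [ 0.5216 -0.3851  0.1343] 0.0015
forkbutt [ 0.3592 -0.3367  0.0308] 0.0029
tonghead [0.5147 0.3573 0.1229] 0.0006
tongbutt [0.3651 0.3063 0.0297] 0.0005
trayBL [0.5922 0.1179 0.04  ] 0.0007
farL [0.5925 0.1172 0.038 ]
farR [ 0.6138 -0.1077  0.038 ]
frR [ 0.4417 -0.1279  0.038 ]
frL [0.4195 0.1068 0.038 ]
[[-0.939  0.343 -0.   ]
 [ 0.343  0.939 -0.001]
 [-0.    -0.002 -1.   ]]
112.93706427680121
[[-4.000e-04 -9.612e-01 -2.758e-01  7.010e-02]
 [ 1.000e+00 -2.000e-04 -8.000e-04 -9.000e-04]
 [ 7.000e-04 -2.758e-01  9.612e-01  3.100e-02]
 [ 0.000e+00  0.000e+00  0.000e+00  1.000e+00]]
```

```bash
python3 -m crank '[[20,-42,1,0,0,0,1],[20,-42,1,0,0,0,1],[20,-42,1,0,0,0,1],[20,-42,1,0,0,0,1],[20,-42,1,0,0,0,1]]' >/dev/null; python3 -m crank '[[20,-42,1,0,0,0,1],[20,-42,1,0,0,0,1],[20,-42,1,0,0,0,1],[20,-42,1,0,0,0,1],[20,-42,1,0,0,0,1]]'; python3 -m crank '[[0,0,0,0,0,0,1],[0,0,0,0,0,0,1]]' >/dev/null; python3 -c "
from h import *; grab('wrist','w1')"; python3 -m crank '[[20,-42,1,0,0,0,1],[20,-42,1,0,0,0,1],[20,-42,1,0,0,0,1],[20,-42,1,0,0,0,1],[0,0,0,0,0,0,1]]';python3 -m crank '[[0,0,0,0,0,0,1],[0,0,0,0,0,0,1]]'
python3 - <<'E'
from h import *
grab('wrist','w2')
a=load('w1')['frame'];b=load('w2')['frame']
cv2.imwrite("pics/w12.png",cv2.resize(np.vstack([a,b])[:,:,::-1],(400,600)))
from rig import arm;s=arm.read_state();print(s["joint_pos"],s["force"])
E
```

```text
clock: 1.2
eef_pos: [0.4231, 0.1887, 0.4149]
tcp_rot: [0.0, 0.174, 0.985, 0.0]
force: [0.2, 0.2, -0.1]
opening: 0.0852
grip_force: 0.0
clock: 1.95
eef_pos: [0.5042, 0.018, 0.4191]
tcp_rot: [0.001, 0.178, 0.984, -0.002]
force: [-0.3, 0.2, 0.1]
opening: 0.0853
grip_force: 0.0
clock: 2.15
eef_pos: [0.5025, 0.0251, 0.4183]
tcp_rot: [-0.001, 0.172, 0.985, 0.0]
force: [-0.6, 0.3, -1.2]
opening: 0.0855
grip_force: 0.0
[-0.59396876  0.13424249  0.50832441  1.87253158 -0.07225973  1.15328761
  1.16530258] [-0.34410341  0.25970021 -0.43883629]
```

View pics/w12.png

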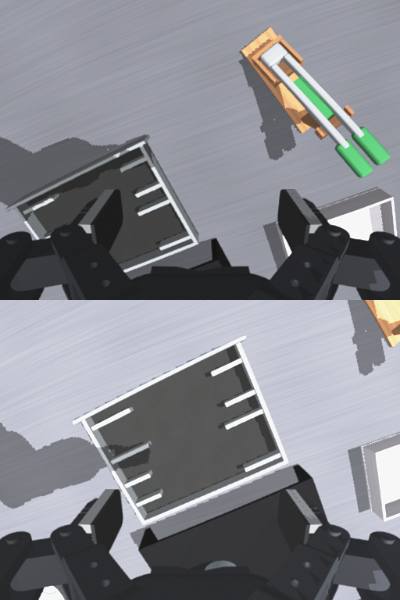

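Both wrist views show the tray. In w2 (400-px scale) its front corners are at (75,121) and (245,38), and its far corners at (287,159) and (146,224). In w1 the tongs are on their rest from (275,55) to (365,160). I fit the tray model to all three images, with its height left free.

```bash
cat > tray.py <<'E'
from h import *
from scipy.optimize import minimize
segs=[((-85,s*113.5),(85,s*113.5),38) for s in(1,-1)]+[((87.5,-113),(87.5,113),38)]
for cx,o,y0,y1 in[(42,17,-111,-70),(42,34,56,111),(-42,22,68,111),(-42,27,-111,-50)]:
    segs+=[((cx+s*o,y0),(cx+s*o,y1),34) for s in(1,-1)]
L=[];Nn=[]
for a,b,z in segs:
    a=np.array(a);b=np.array(b);n=np.array([-(b-a)[1],(b-a)[0]])/np.linalg.norm(b-a)
    for u in np.linspace(.08,.92,25):L.append([*(a+u*(b-a)),z]);Nn.append([*n,0])
L=np.array(L)/1e3;Nn=np.array(Nn)
def world(p,X):
    c,s=np.cos(p[2]),np.sin(p[2]);return X@np.array([[c,s,0],[-s,c,0],[0,0,1]])+[p[0],p[1],p[3]]
def score(p,imgs):
    t=0
    for f,g,w in imgs:
        v=[]
        for o in(0,.008,-.008):
            q=proj(f,world(p,L+Nn*o)).astype(np.float32)
            v.append(cv2.remap(g,q[:,:1].copy(),q[:,1:].copy(),cv2.INTER_LINEAR,borderMode=cv2.BORDER_REPLICATE)[:,0])
        t+=w*np.mean(v[0]-.5*v[1]-.5*v[2])
    return -t
def fit(names,p0,freez=False):
    I=[]
    for n,w in names:
        f=load(n);I.append((f,cv2.GaussianBlur(cv2.cvtColor(f["frame"],cv2.COLOR_RGB2GRAY).astype(np.float32),(0,0),1.2),w))
    g=(lambda p:score(p,I)) if freez else (lambda p:score([*p,0],I))
    best=None
    for dx in(-.006,0,.006):
        for dy in(-.006,0,.006):
            x=np.array(p0[:3]+([0] if freez else []))+[dx,dy]+[0]*(2 if freez else 1) if False else np.array([p0[0]+dx,p0[1]+dy,p0[2]]+([0] if freez else []))
            S=np.vstack([x,x+np.eye(len(x))*[.004,.004,.02,.006][:len(x)]])
            r=minimize(g,x,method="Nelder-Mead",options=dict(initial_simplex=S,xatol=1e-5,fatol=1e-3))
            if best is None or r.fun<best.fun:best=r
    return best
E
python3 - <<'E'
from tray import *
p0=[.513,-.002,.1]
for nm in([("w2",1)],[("top0",1)],[("w2",1),("w1",.5)]):
    r=fit(nm,p0);print(nm,r.x.round(4),r.fun)
r=fit([("w2",1),("w1",1),("top0",1),("scene0",1)],p0,True);print("freez",r.x.round(4),r.fun)
r=fit([("w2",1),("w1",.5),("top0",.5)],p0);print(r.x.round(4));np.save("tray.npy",r.x)
# overlay
f=load("w2");im=f["frame"][:,:,::-1].copy();im=cv2.resize(im,None,fx=1.5,fy=1.5)
for q in proj(f,world([*r.x,0],L)):cv2.circle(im,tuple(int(v) for v in (q+.5)*1.5),1,(0,0,255),-1)
a=load("w1")["frame"][20:240,290:510,::-1];a=cv2.resize(a,None,fx=2.6,fy=2.6,interpolation=cv2.INTER_CUBIC)[:576]
cv2.imwrite("pics/ov.png",np.hstack([im[:572,90:520],a[:572,:370+0]]) )
E
```

```text
[('w2', 1)] [ 0.5151 -0.0011  0.0957] -135.4319305419922
[('top0', 1)] [ 0.5175 -0.0009  0.0981] -53.26612854003906
[('w2', 1), ('w1', 0.5)] [ 0.5151 -0.0012  0.096 ] -175.44625854492188
freez [ 0.5159 -0.0012  0.0968 -0.0012] -296.7166748046875
[ 0.5154 -0.0011  0.097 ]
```

View pics/ov.png

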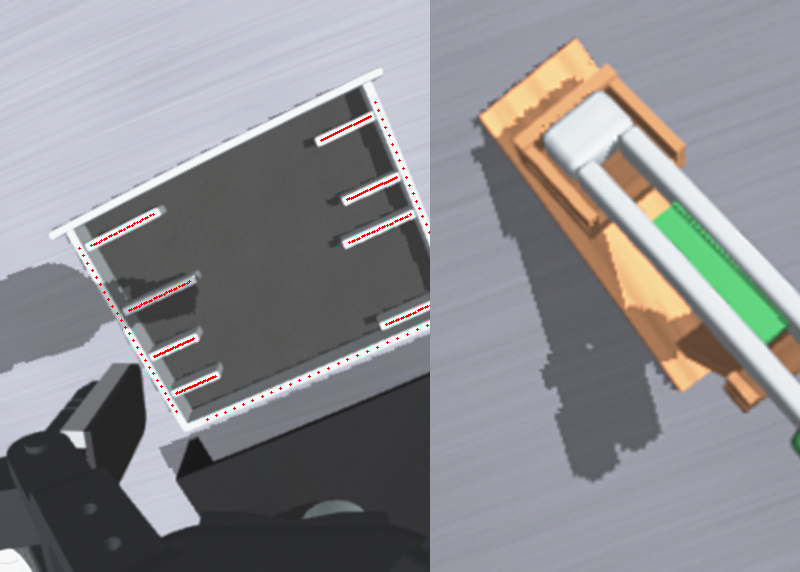

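The tray fit overlays exactly and all views agree to within 2 mm: centre (0.5154, -0.0011), yaw 0.097, height error about 1 mm. Next is the tongs' pregrasp.

```bash
cat >> h.py <<'E'
def state():
    from rig import arm
    s=arm.read_state();q=s["tcp_rot"];return s,np.array(s["eef_pos"]),R.from_quat([q[1],q[2],q[3],q[0]])
def axes(yaw,pitch=.56):
    tx=np.array([np.cos(pitch)*np.cos(yaw),np.cos(pitch)*np.sin(yaw),np.sin(pitch)]);ty=np.array([-np.sin(yaw),np.cos(yaw),0]);return tx,ty,np.cross(tx,ty)
def grasp(o,yaw,pitch=.56,flip=1,up=.174,off=-.005):
    tx,ty,tz=axes(yaw,pitch);return o+off*tx+up*tz,R.from_matrix(np.column_stack([-flip*tx,flip*ty,-tz]))
def delta(tp,tr,n):
    s,p,r=state();d=(tp-p)*1e3;rv=np.degrees((tr*r.inv()).as_rotvec())
    print("d",d.round(1),"rv",rv.round(1),"per",n,(d/n).round(2),(rv/n).round(2),"min rows",max(np.linalg.norm(d)/50,np.linalg.norm(rv)/8.59).round(1))
E
python3 - <<'E'
from h import *
for nm,h,b,l in[("tongs",[.5147,.3573,.1229],[.3651,.3063,.0297],.105),("fork",[.5216,-.3851,.1343],[.3592,-.3367,.0308],.115)]:
    h=np.array(h);b=np.array(b);d=h-b;yaw=np.arctan2(d[1],d[0]);tx,ty,tz=axes(yaw)
    o=h-l*tx-.008*tz;o2=b+.085*tx-.008*tz;print(nm,yaw,o.round(4),o2.round(4))
    if nm=="tongs":
        T=grasp(o,yaw,up=.174+.12);print(T[0]);delta(*T,12)
E
```

```text
tongs 0.32855317055145083 [0.4345 0.33   0.0603] [0.4373 0.3309 0.0681]
[0.28269396 0.27820703 0.30678448]
d [-219.7  253.1 -111.7] rv [ -0.3 -32.7  37.6] per 12 [-18.31  21.09  -9.3 ] [-0.03 -2.73  3.13] min rows 7.1
fork -0.28964806934197895 [ 0.4323 -0.3585  0.0664] [ 0.4323 -0.3585  0.0692]
```

```bash
python3 -m crank '[[-18,21,-9,0,-2.7,3.1,1],[-18,21,-9,0,-2.7,3.1,1],[-18,21,-9,0,-2.7,3.1,1],[-18,21,-9,0,-2.7,3.1,1],[-18,21,-9,0,-2.7,3.1,1]]' >/dev/null; python3 -m crank '[[-18,21,-9,0,-2.7,3.1,1],[-18,21,-9,0,-2.7,3.1,1],[-18,21,-9,0,-2.7,3.1,1],[-18,21,-9,0,-2.7,3.1,1],[-18,21,-9,0,-2.7,3.1,1]]'; python3 -m crank '[[-18,21,-9,0,-2.7,3.1,1],[-18,21,-9,0,-2.7,3.1,1],[0,0,0,0,0,0,1],[0,0,0,0,0,0,1]]'
python3 - <<'E'
from h import *
f=grab('wrist','w3');s,p,r=state();print(p,np.round(s["joint_pos"],2))
o=np.array([.436,.3305,.064]);tx,ty,tz=axes(.3286)
im=cv2.resize(f["frame"][:,:,::-1],(800,600),interpolation=cv2.INTER_CUBIC)
for x,y in[(-85,15),(-85,-15),(-63,15),(-63,-15),(60,20),(60,-20),(105,20),(105,-20)]:
    q=proj(f,o+x/1e3*tx+y/1e3*ty+.016*tz)[0];print(x,y,q.round(1));cv2.drawMarker(im,tuple(int(v) for v in(q+.5)*1.5625),(0,0,255),0,12)
cv2.imwrite("pics/w3.png",im)
E
```

```text
clock: 3.2
eef_pos: [0.3206, 0.2345, 0.3286]
tcp_rot: [0.228, -0.101, 0.968, 0.041]
force: [0.4, -0.6, 0.8]
opening: 0.0853
grip_force: 0.0
clock: 3.6
eef_pos: [0.2855, 0.2755, 0.3106]
tcp_rot: [0.27, -0.154, 0.949, 0.048]
force: [-0.5, -0.8, 0.4]
opening: 0.0855
grip_force: 0.0
[0.28626532 0.27492709 0.31087685] [-0.96 -0.05 -0.05  2.38  0.77  0.49  0.24]
-85 15 [281.  78.]
-85 -15 [238.   78.4]
-63 15 [280.8 109.9]
-63 -15 [238.6 110.3]
60 20 [285.4 265.6]
60 -20 [235.9 266.2]
105 20 [284.3 312.6]
105 -20 [237.4 313.1]
```

View pics/w3.png

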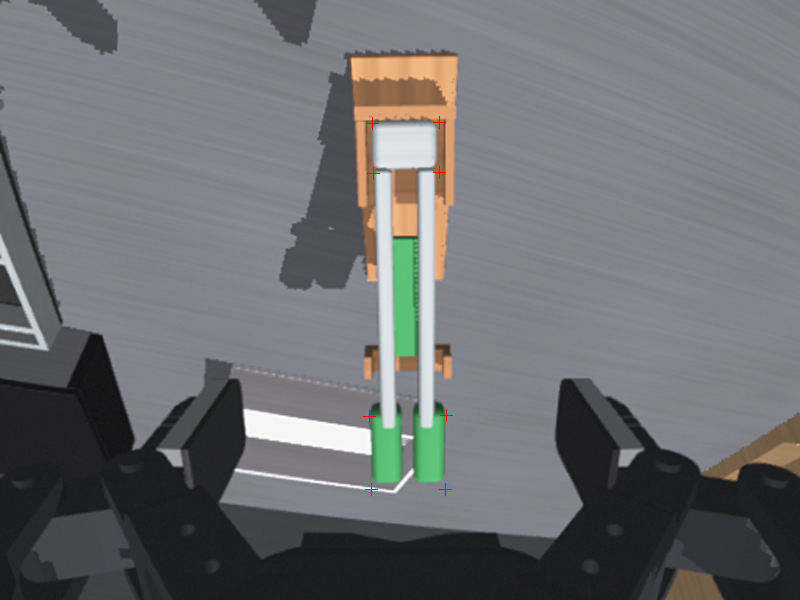

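The tongs model (red marks) matches the wrist view to within about 1 mm: hinge end at (404,122), jaws ending at (408,483). I advance to the grasp.

```bash
python3 - <<'E'
from h import *
o=np.array([.4355,.330,.0635])
delta(*grasp(o,.3286,up=.174),6)
E
```

```text
d [  57.7   23.9 -102.6] rv [-0.4 -0.4  0.5] per 6 [  9.62   3.98 -17.1 ] [-0.06 -0.07  0.08] min rows 2.4
```

```bash
python3 -m crank '[[10,4,-17,0,0,0,1],[10,4,-17,0,0,0,1],[10,4,-17,0,0,0,1],[9,4,-17,0,0,0,1],[9,4,-17,0,0,0,1]]' ; python3 -m crank '[[9,4,-17,0,0,0,1],[0,0,0,0,0,0,1],[0,0,0,0,0,0,1]]'
python3 - <<'E'
from h import *
o=np.array([.4355,.330,.0635])
delta(*grasp(o,.3286,up=.174),1)
E
```

```text
clock: 4.15
eef_pos: [0.336, 0.2944, 0.2256]
tcp_rot: [0.27, -0.151, 0.95, 0.048]
force: [0.6, 0.4, 0.2]
opening: 0.0854
grip_force: 0.0
clock: 4.45
eef_pos: [0.3441, 0.2983, 0.209]
tcp_rot: [0.27, -0.151, 0.95, 0.047]
force: [-0.2, -0.7, -0.2]
opening: 0.0852
grip_force: 0.0
d [-0.1  0.5 -0.8] rv [-0.4 -0.4  0.6] per 1 [-0.1   0.5  -0.78] [-0.36 -0.4   0.6 ] min rows 0.1
```

```bash
python3 -m crank '[[0,0,0,0,0,0,0],[0,0,0,0,0,0,0],[0,0,0,0,0,0,0],[0,0,0,0,0,0,0],[0,0,0,0,0,0,0]]' 80; python3 -m crank '[[0,0,0,0,0,0,0],[0,0,0,0,0,0,0],[0,0,0,0,0,0,0]]'; python3 -m crank '[[0,0,8,0,0,0,0],[0,0,16,0,0,0,0],[0,0,20,0,0,0,0],[0,0,20,0,0,0,0],[0,0,20,0,0,0,0]]'
python3 - <<'E'
from h import *
s,p,r=state()
# place pose: tongs level, heading tray -y
t=np.load("tray.npy");t=np.array([.5153,-.0011,.0965]);c,sn=np.cos(t[2]),np.sin(t[2])
bed=np.array([t[0]+c*-.042-sn*.010,t[1]+sn*-.042+c*.010,.016]);print(bed)
T=grasp(bed,t[2]-np.pi/2,0,up=.174+.12);print(T[0]);delta(*T,16);print(np.round(s["joint_pos"],2))
E
```

```text
clock: 4.95
eef_pos: [0.3434, 0.2987, 0.2095]
tcp_rot: [0.271, -0.152, 0.949, 0.048]
force: [-6.0, -3.3, 10.1]
opening: 0.0259
grip_force: 78.0
clock: 5.25
eef_pos: [0.3434, 0.2987, 0.2095]
tcp_rot: [0.271, -0.152, 0.949, 0.048]
force: [-7.0, -4.2, 10.5]
opening: 0.026
grip_force: 78.0
clock: 5.75
eef_pos: [0.3433, 0.2982, 0.2932]
tcp_rot: [0.269, -0.152, 0.95, 0.047]
force: [0.5, 0.4, -1.5]
opening: 0.0257
grip_force: 79.7
[0.4725319  0.00480676 0.016     ]
[0.47205015 0.0097835  0.31      ]
d [ 128.8 -288.4   16.8] rv [ 19.4  30.7 -99.7] per 16 [  8.05 -18.03   1.05] [ 1.21  1.92 -6.23] min rows 12.4
[-0.87  0.08 -0.05  2.29  0.83  0.41  0.26]
```

```bash
M='' ; python3 -m crank '[[8,-18,1,1.2,1.9,-6.2,0],[8,-18,1,1.2,1.9,-6.2,0],[8,-18,1,1.2,1.9,-6.2,0],[8,-18,1,1.2,1.9,-6.2,0],[8,-18,1,1.2,1.9,-6.2,0]]' >/dev/null;  python3 -m crank '[[8,-18,1,1.2,1.9,-6.2,0],[8,-18,1,1.2,1.9,-6.2,0],[8,-18,1,1.2,1.9,-6.2,0],[8,-18,1,1.2,1.9,-6.2,0],[8,-18,1,1.2,1.9,-6.2,0]]' >/dev/null;  python3 -m crank '[[8,-18,1,1.2,1.9,-6.2,0],[8,-18,1,1.2,1.9,-6.2,0],[8,-18,1,1.2,1.9,-6.2,0],[8,-18,1,1.2,1.9,-6.2,0],[8,-18,1,1.2,1.9,-6.2,0]]' >/dev/null; python3 -m crank '[[8,-18,1,1.2,1.9,-6.2,0],[0,0,0,0,0,0,0],[0,0,0,0,0,0,0]]'
python3 - <<'E'
from h import *
bed=np.array([.4725,.0048,.016]);yaw=.0965-np.pi/2
T=grasp(bed,yaw,0,up=.174+.12);delta(*T,1)
f=grab('wrist','w4');s,p,r=state();print(np.round(s["joint_pos"],2),s["opening"])
im=cv2.resize(f["frame"][:,:,::-1],(800,600),interpolation=cv2.INTER_CUBIC)
# model of held tool from the measured TCP pose (underside .174 below), and tray bed outline
m=r.as_matrix();tx,ty,tz=-m[:,0],m[:,1],-m[:,2];o=p+m[:,2]*.174+.005*tx
for x,y in[(-85,15),(-85,-15),(60,20),(60,-20),(105,20),(105,-20)]:
    q=proj(f,o+x/1e3*tx+y/1e3*ty+.016*tz)[0];cv2.drawMarker(im,tuple(int(v) for v in(q+.5)*1.5625),(0,0,255),0,12)
cv2.imwrite("pics/w4.png",im)
E
```

```text
clock: 7.55
eef_pos: [0.4714, 0.0109, 0.3084]
tcp_rot: [0.003, 0.668, 0.744, -0.001]
force: [-0.8, 0.6, -1.3]
opening: 0.0259
grip_force: 79.6
d [ 0.7 -1.1  1.6] rv [ 0.3  0.2 -0.6] per 1 [ 0.66 -1.1   1.56] [ 0.3   0.19 -0.57] min rows 0.1
[-0.4   0.19  0.32  2.07 -0.07  0.89  0.06] 0.02593963705801456
```

View pics/w4.png

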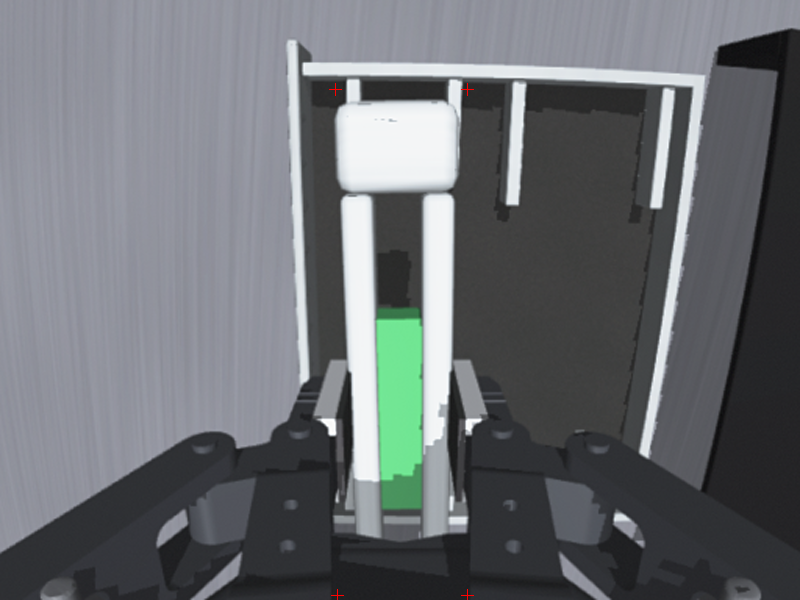

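The wrist view shows the held tongs above the near compartment. The hinge at (397,147) looks a bit narrower than the model, so the tongs may have pitched in the grip. I check this with the green jaws in the fixed views.

```bash
python3 - <<'E'
from h import *
s,p,r=state();m=r.as_matrix();tx,ty,tz=-m[:,0],m[:,1],-m[:,2];o=p+m[:,2]*.174+.005*tx
obs=[]
for n in("scene","top"):
    f=grab(n,n+"1");c=o+.0825*tx+.008*tz;q=proj(f,c)[0]
    h=cv2.cvtColor(f["frame"],cv2.COLOR_RGB2HSV);g=((h[...,0]>40)&(h[...,0]<85)&(h[...,1]>110)&(h[...,2]>25)).astype(np.uint8)
    k,l,st,ce=cv2.connectedComponentsWithStats(g)
    pr=proj(f,[o+x*tx+y*ty+z*tz for x in(.06,.105) for y in(-.02,.02) for z in(0,.016)])
    print(n,"pred",q.round(1),pr.min(0).round(1),pr.max(0).round(1))
    for i in range(1,k):
        if np.hypot(*(ce[i]-q))<40 and st[i,4]>4: print("  comp",ce[i].round(1),st[i])
sc=load("scene1")
q=proj(sc,o)[0];x0,y0=int(q[0])-66,int(q[1])-50
a=cv2.resize(sc["frame"][y0:y0+100,x0:x0+133,::-1],(798,600),interpolation=cv2.INTER_CUBIC)
for x in(-.085,.105):
  for y in(-.015,.015):
    for z in(0,.016):
      u=(proj(sc,o+x*tx+y*ty+z*tz)[0]-[x0,y0]+.5)*6;cv2.drawMarker(a,tuple(int(v) for v in u),(0,0,255),0,10)
cv2.imwrite("pics/sc1.png",a)
E
```

```text
scene pred [264.9 179.4] [256.1 171.5] [273.6 187.3]
  comp [263.8 180.2] [257 174  16  13 160]
  comp [289.1 179.5] [285 179   9   2  17]
top pred [241.9 191.3] [234.2 184.2] [249.6 198.4]
  comp [247.6 193.9] [245 192   5   5  16]
```

View pics/sc1.png

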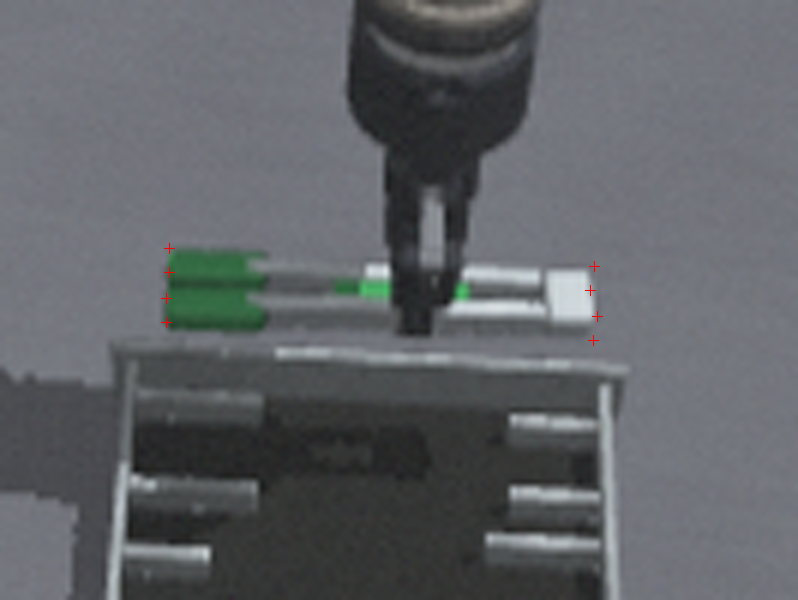

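The scene crop shows the tongs lying level and on the model: jaws at (215,290), hinge at (570,297), at most about 2 mm off. So there is no real pitch, the tongs are just rendered narrower. I re-fit the tray from this close view for the lateral check.

```bash
python3 - <<'E'
from tray import *
for nm in([("w4",1)],[("w4",1),("w2",1)]):
    r=fit(nm,[.5153,-.0011,.0965]);print(r.x.round(4),r.fun)
bed=np.array([.4725,.0048,.016]);yaw=.0965-np.pi/2
delta(*grasp(bed,yaw,0,up=.174+.12),1)
E
```

```text
[ 0.5119 -0.0015  0.0624] -68.75765991210938
[ 0.515  -0.0014  0.097 ] -196.5321502685547
d [ 0.9 -2.1  1.5] rv [ 0.3  0.2 -0.7] per 1 [ 0.91 -2.14  1.46] [ 0.29  0.19 -0.69] min rows 0.1
```

```bash
python3 - <<'E'
from tray import *
f=load("w4")
for X in[(8,56,34),(76,56,34),(90,116,38),(-64,108,34),(-20,108,34)]:
    print(X,((proj(f,world([.5152,-.0012,.0968,0],np.array([X])/1e3))[0]+.5)*1.5625).round(1))
E
```

```text
(8, 56, 34) [511.9 205.6]
(76, 56, 34) [655.8 208.7]
(90, 116, 38) [704.6  75. ]
(-64, 108, 34) [352.2  83.6]
(-20, 108, 34) [454.2  84.7]
```

```bash
python3 -m crank '[[1,-1,-10,0.2,0.2,-0.6,0],[0,0,-22,0,0,0,0],[0,0,-22,0,0,0,0],[0,0,-22,0,0,0,0],[0,0,-12,0,0,0,0]]';  python3 -m crank '[[0,0,-10,0,0,0,0],[0,0,-5,0,0,0,0],[0,0,-3,0,0,0,0],[0,0,0,0,0,0,0]]'; python3 - <<'E'
from h import *
bed=np.array([.4725,.0048,.016]);yaw=.0968-np.pi/2
delta(*grasp(bed,yaw,0,up=.174),1)
E
```

```text
clock: 8.2
eef_pos: [0.4716, 0.0102, 0.2186]
tcp_rot: [-0.0, 0.672, 0.74, -0.002]
force: [-0.7, 0.4, -0.6]
opening: 0.0258
grip_force: 79.7
clock: 8.6
eef_pos: [0.4729, 0.0097, 0.2029]
tcp_rot: [0.001, 0.673, 0.74, -0.0]
force: [-0.0, 0.1, -1.1]
opening: 0.0256
grip_force: 79.7
d [ -0.9   0.1 -12.9] rv [0.1 0.  0.1] per 1 [ -0.93   0.11 -12.89] [0.11 0.05 0.11] min rows 0.3
```

```bash
python3 -m crank '[[0,0,-4,0,0,0,0],[0,0,-3,0,0,0,0],[0,0,-2,0,0,0,0],[0,0,0,0,0,0,0]]' | grep -E "eef|force"; python3 -m crank '[[0,0,-1.5,0,0,0,0],[0,0,0,0,0,0,0]]'| grep -E "eef|force";python3 -m crank '[[0,0,-1.5,0,0,0,0],[0,0,0,0,0,0,0]]'| grep -E "eef|force"
```

```text
eef_pos: [0.4726, 0.0096, 0.1935]
force: [-0.7, -0.1, -1.1]
grip_force: 79.7
eef_pos: [0.4729, 0.0096, 0.1925]
force: [-0.9, -0.5, 0.5]
grip_force: 80.0
eef_pos: [0.4741, 0.0097, 0.1924]
force: [-1.7, 0.7, 12.2]
grip_force: 81.3
```

```bash
python3 -m crank '[[0,0,0.5,0,0,0,0.5],[0,0,0,0,0,0,0.5],[0,0,0,0,0,0,0.5],[0,0,0,0,0,0,0.5]]'; python3 -m crank '[[0,0,10,0,0,0,0.5],[0,0,30,0,0,0,0.5],[0,0,35,0,0,0,0.5],[0,0,35,0,0,0,0.5],[0,0,15,0,0,0,1]]'
python3 - <<'E'
from h import *
t=grab("top","top2")
# fork pregrasp
o=np.array([.4323,-.3585,.065]);yaw=-.29
T=grasp(o,yaw,flip=-1,up=.174+.12);print(T[0]);delta(*T,16)
s,p,r=state();print(np.round(s["joint_pos"],2))
E
```

```text
clock: 9.8
eef_pos: [0.4726, 0.0097, 0.191]
tcp_rot: [0.001, 0.673, 0.74, -0.001]
force: [0.6, 0.1, -0.1]
opening: 0.0425
grip_force: 0.0
clock: 10.3
eef_pos: [0.4737, 0.0094, 0.32]
tcp_rot: [0.003, 0.673, 0.74, 0.002]
force: [0.3, -0.1, -1.2]
opening: 0.0562
grip_force: 0.0
[ 0.27859287 -0.31263183  0.31143707]
d [-195.6 -322.1   -9.7] rv [  24.4  -28.8 -108.5] per 16 [-12.22 -20.13  -0.61] [ 1.52 -1.8  -6.78] min rows 13.4
[-0.41  0.18  0.33  2.05 -0.07  0.92  0.06]
```

```bash
python3 -m crank '[[-12,-20,0,1.5,-1.8,-6.8,1],[-12,-20,0,1.5,-1.8,-6.8,1],[-12,-20,0,1.5,-1.8,-6.8,1],[-12,-20,0,1.5,-1.8,-6.8,1],[-12,-20,0,1.5,-1.8,-6.8,1]]' >/dev/null;  python3 -m crank '[[-12,-20,0,1.5,-1.8,-6.8,1],[-12,-20,0,1.5,-1.8,-6.8,1],[-12,-20,0,1.5,-1.8,-6.8,1],[-12,-20,0,1.5,-1.8,-6.8,1],[-12,-20,0,1.5,-1.8,-6.8,1]]' >/dev/null;  python3 -m crank '[[-12,-20,0,1.5,-1.8,-6.8,1],[-12,-20,0,1.5,-1.8,-6.8,1],[-12,-20,0,1.5,-1.8,-6.8,1],[-12,-20,0,1.5,-1.8,-6.8,1],[-12,-20,0,1.5,-1.8,-6.8,1]]' ;  python3 -m crank '[[-12,-20,0,1.5,-1.8,-6.8,1],[0,0,0,0,0,0,1],[0,0,0,0,0,0,1]]'
python3 - <<'E'
from h import *
o=np.array([.4323,-.3585,.065]);yaw=-.29
T=grasp(o,yaw,flip=-1,up=.174+.12);delta(*T,4)
s,p,r=state();print(np.round(s["joint_pos"],2))
E
```

```text
clock: 11.85
eef_pos: [0.2917, -0.2909, 0.3161]
tcp_rot: [0.036, 0.961, -0.081, 0.26]
force: [1.1, -0.3, -1.0]
opening: 0.0855
grip_force: 0.0
clock: 12.15
eef_pos: [0.2804, -0.3101, 0.316]
tcp_rot: [0.037, 0.952, -0.139, 0.271]
force: [0.6, -0.2, 0.6]
opening: 0.0852
grip_force: 0.0
d [-1.8 -2.6 -4.6] rv [-0.3 -0.3 -0. ] per 4 [-0.46 -0.64 -1.14] [-0.09 -0.07 -0.01] min rows 0.1
[ 0.01 -0.05  0.83  2.34 -0.64  0.43 -0.48]
```

```bash
python3 - <<'E'
from h import *
f=grab('wrist','w5');t=load("top2")
o=np.array([.4323,-.3585,.065]);tx,ty,tz=axes(-.29)
im=cv2.resize(f["frame"][:,:,::-1],(800,600),interpolation=cv2.INTER_CUBIC)
for x,y in[(-85,10),(-85,-10),(45,10),(45,-10),(75,26),(75,-26),(115,26),(115,-26)]:
    z=.016 if x<50 else .012
    q=proj(f,o+x/1e3*tx+y/1e3*ty+z*tz)[0];u=(q+.5)*1.5625;print(x,y,u.round(1));cv2.drawMarker(im,tuple(int(v) for v in u),(0,0,255),0,12)
q=proj(t,[.515,0,.03])[0].astype(int);c=cv2.resize(t["frame"][q[1]-36:q[1]+36,q[0]-44:q[0]+44,::-1],None,fx=3,fy=3,interpolation=cv2.INTER_CUBIC)
im[:c.shape[0],:c.shape[1]]=c
cv2.imwrite("pics/w5.png",im)
E
```

```text
-85 10 [387.8 436.4]
-85 -10 [425.3 436.4]
45 10 [385.2 188.5]
45 -10 [428.5 188.4]
75 26 [350.  121.9]
75 -26 [463.7 121.8]
115 26 [348.1  29.7]
115 -26 [465.6  29.5]
```

View pics/w5.png

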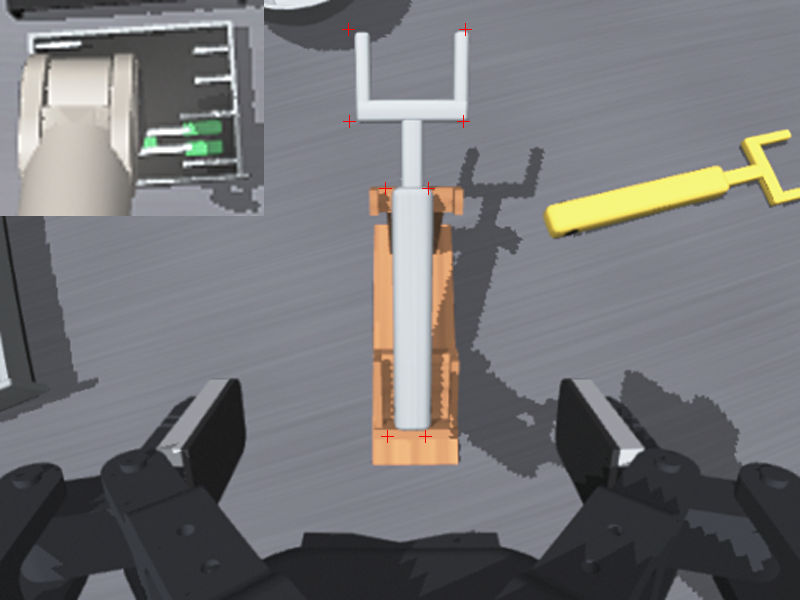

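The wrist view confirms the steel fork, with tines ending at (412,33) and the handle's end at (412,430). It sits about 2.5 mm toward -y of the model; the yellow decoy at (640,200) stays clear. The inset shows the tong jaws between their cheeks at (200,135). I advance with this correction.

```bash
python3 - <<'E'
from h import *
o=np.array([.4316,-.3609,.0625])
delta(*grasp(o,-.29,flip=-1,up=.174),6)
E
```

```text
d [  58.1  -23.6 -108.8] rv [-0.3 -0.3 -0.1] per 6 [  9.68  -3.93 -18.13] [-0.06 -0.04 -0.02] min rows 2.5
```

```bash
python3 -m crank '[[10,-4,-18,0,0,0,1],[10,-4,-18,0,0,0,1],[10,-4,-18,0,0,0,1],[10,-4,-18,0,0,0,1],[9,-4,-18,0,0,0,1]]' |grep force; python3 -m crank '[[9,-4,-18,0,0,0,1],[0,0,0,0,0,0,1],[0,0,0,0,0,0,1]]'
python3 - <<'E'
from h import *
o=np.array([.4316,-.3609,.0625])
delta(*grasp(o,-.29,flip=-1,up=.174),1)
E
python3 -m crank '[[0,0,0,0,0,0,0],[0,0,0,0,0,0,0],[0,0,0,0,0,0,0],[0,0,0,0,0,0,0],[0,0,0,0,0,0,0]]' 80; python3 -m crank '[[0,0,0,0,0,0,0],[0,0,0,0,0,0,0],[0,0,0,0,0,0,0]]'
```

```text
force: [0.1, -0.3, -0.7]
grip_force: 0.0
clock: 13.0
eef_pos: [0.3283, -0.3313, 0.2229]
tcp_rot: [0.037, 0.953, -0.14, 0.266]
force: [-0.3, -0.5, 0.2]
opening: 0.0856
grip_force: 0.0
d [ 10.7  -2.  -15.6] rv [-0.5 -0.8  0. ] per 1 [ 10.71  -2.   -15.63] [-0.46 -0.79  0.04] min rows 0.4
clock: 13.5
eef_pos: [0.329, -0.3307, 0.223]
tcp_rot: [0.037, 0.953, -0.139, 0.266]
force: [-0.7, -1.0, -0.9]
opening: 0.0125
grip_force: 0.0
clock: 13.8
eef_pos: [0.3287, -0.331, 0.2228]
tcp_rot: [0.037, 0.953, -0.14, 0.266]
force: [0.2, 0.0, -0.2]
opening: -0.0006
grip_force: 0.0
```

```bash
python3 -m crank '[[0,0,0,0,0,0,1],[0,0,0,0,0,0,1],[0,0,0,0,0,0,1],[0,0,0,0,0,0,1],[0,0,0,0,0,0,1]]' >/dev/null; python3 -m crank '[[0,0,0,0,0,0,1],[0,0,0,0,0,0,1],[0,0,0,0,0,0,1],[0,0,0,0,0,0,1],[5,-2,-8,0,0,0,1]]' ; python3 -m crank '[[5,0,-8,0,0,0,1],[0,0,0,0,0,0,1]]'
python3 - <<'E'
from h import *
o=np.array([.4316,-.3609,.0625])
delta(*grasp(o,-.29,flip=-1,up=.174),1)
print(np.round(state()[0]["joint_pos"],2))
E
```

```text
clock: 14.8
eef_pos: [0.3341, -0.3327, 0.2151]
tcp_rot: [0.038, 0.953, -0.139, 0.266]
force: [-0.3, 0.4, -0.8]
opening: 0.0853
grip_force: 0.0
clock: 15.0
eef_pos: [0.339, -0.3326, 0.2063]
tcp_rot: [0.036, 0.953, -0.14, 0.267]
force: [0.3, -0.0, 0.5]
opening: 0.0855
grip_force: 0.0
d [ 0.  -0.6  0.9] rv [-0.6 -0.7 -0. ] per 1 [ 0.01 -0.61  0.94] [-0.6  -0.73 -0.04] min rows 0.1
[ 0.8   0.3  -0.03  2.3  -1.36  0.24  0.2 ]
```

```bash
python3 -m crank '[[0,0,0,0,0,0,0],[0,0,0,0,0,0,0],[0,0,0,0,0,0,0],[0,0,0,0,0,0,0],[0,0,0,0,0,0,0]]' 80 >/dev/null; python3 -m crank '[[0,0,0,0,0,0,0],[0,0,0,0,0,0,0],[0,0,0,0,0,0,0]]'
```

```text
clock: 15.8
eef_pos: [0.3387, -0.3328, 0.2072]
tcp_rot: [0.037, 0.953, -0.139, 0.267]
force: [-2.7, 1.3, 5.4]
opening: 0.0179
grip_force: 78.7
```

Gripped at 17.9 mm. I lift it and work out the transfer.

```bash
python3 -m crank '[[0,0,8,0,0,0,0],[0,0,14,0,0,0,0],[0,0,16,0,0,0,0],[0,0,16,0,0,0,0],[0,0,16,0,0,0,0]]' ; python3 -m crank '[[0,0,16,0,0,0,0],[0,0,0,0,0,0,0]]'
python3 - <<'E'
from h import *
t=np.array([.5152,-.0012,.0968]);c,sn=np.cos(t[2]),np.sin(t[2])
bed=np.array([t[0]+c*.042-sn*-.015,t[1]+sn*.042+c*-.015,.016]);print(bed)
T=grasp(bed,t[2]+np.pi/2,0,flip=-1,up=.174+.12);print(T[0]);delta(*T,20);print(np.round(state()[0]["joint_pos"],2))
E
```

```text
clock: 16.3
eef_pos: [0.3385, -0.3325, 0.2771]
tcp_rot: [0.037, 0.953, -0.139, 0.266]
force: [1.1, 0.4, -1.4]
opening: 0.018
grip_force: 78.5
clock: 16.5
eef_pos: [0.3393, -0.3332, 0.2946]
tcp_rot: [0.038, 0.953, -0.139, 0.268]
force: [0.7, -0.3, -1.4]
opening: 0.018
grip_force: 78.6
[ 0.55845311 -0.01207052  0.016     ]
[ 0.55893636 -0.01704712  0.31      ]
d [219.6 316.2  15.4] rv [-23.5  28.4 108.9] per 20 [10.98 15.81  0.77] [-1.18  1.42  5.44] min rows 13.4
[ 0.56  0.13  0.23  2.24 -0.8   0.39 -0.39]
```

```bash
python3 -m crank '[[11,16,1,-1.2,1.4,5.4,0],[11,16,1,-1.2,1.4,5.4,0],[11,16,1,-1.2,1.4,5.4,0],[11,16,1,-1.2,1.4,5.4,0],[11,16,1,-1.2,1.4,5.4,0]]' >/dev/null; python3 -m crank '[[11,16,1,-1.2,1.4,5.4,0],[11,16,1,-1.2,1.4,5.4,0],[11,16,1,-1.2,1.4,5.4,0],[11,16,1,-1.2,1.4,5.4,0],[11,16,1,-1.2,1.4,5.4,0]]' >/dev/null; python3 -m crank '[[11,16,1,-1.2,1.4,5.4,0],[11,16,1,-1.2,1.4,5.4,0],[11,16,1,-1.2,1.4,5.4,0],[11,16,1,-1.2,1.4,5.4,0],[11,16,1,-1.2,1.4,5.4,0]]' >/dev/null; python3 -m crank '[[11,16,1,-1.2,1.4,5.4,0],[11,16,1,-1.2,1.4,5.4,0],[11,16,1,-1.2,1.4,5.4,0],[11,16,1,-1.2,1.4,5.4,0],[0,0,0,0,0,0,0]]'; python3 -m crank '[[0,0,0,0,0,0,0],[0,0,0,0,0,0,0]]'
python3 - <<'E'
from h import *
bed=np.array([.5585,-.0121,.016])
delta(*grasp(bed,.0968+np.pi/2,0,flip=-1,up=.174+.12),2);print(np.round(state()[0]["joint_pos"],2))
E
```

```text
clock: 18.5
eef_pos: [0.5487, -0.0255, 0.3107]
tcp_rot: [0.006, 0.709, 0.705, 0.019]
force: [-0.2, 0.3, -1.0]
opening: 0.0181
grip_force: 78.6
clock: 18.7
eef_pos: [0.5468, -0.0304, 0.311]
tcp_rot: [0.007, 0.712, 0.702, 0.018]
force: [0.3, 0.2, -1.4]
opening: 0.0182
grip_force: 78.6
d [12.2 13.3 -1. ] rv [-1.   2.   6.4] per 2 [ 6.09  6.64 -0.52] [-0.48  0.99  3.19] min rows 0.8
[ 0.06  0.3  -0.09  1.9   0.02  0.91 -0.05]
```

```bash
python3 -m crank '[[6,7,0,-0.5,1,3.2,0],[6,6,0,-0.5,1,3.2,0],[0,0,0,0,0,0,0],[0,0,0,0,0,0,0]]' |grep eef
python3 - <<'E'
from tray import *
bed=np.array([.5585,-.0121,.016])
delta(*grasp(bed,.0968+np.pi/2,0,flip=-1,up=.174+.12),2)
f=grab("wrist","w6");s,p,r=state();m=r.as_matrix();tx,ty,tz=m[:,0],-m[:,1],-m[:,2];o=p+m[:,2]*.1755+.005*tx
r=fit([("w6",1)],[.5152,-.0012,.0968]);print(r.x.round(4),r.fun)
r=fit([("w6",1),("w2",.3)],[.5152,-.0012,.0968]);print(r.x.round(4),r.fun)
# fork: bright columns across rows
g=cv2.cvtColor(f["frame"],cv2.COLOR_RGB2GRAY)
for x,hw in((.03,.010),(.08,.026),(.10,.026),(.11,.026)):
    a=proj(f,[o+x*tx-y*ty+.012*tz for y in(-.045,.045)]);n=91
    q=np.linspace(a[0],a[1],n).astype(np.float32);v=cv2.remap(g,q[:,:1].copy(),q[:,1:].copy(),1)[:,0]
    off=np.linspace(-45,45,n);i=off[v>150];print(x,a.round(0).tolist(),"bright mm:",i.astype(int).tolist())
E
```

```text
eef_pos: [0.5592, -0.0171, 0.3116]
d [-0.2 -0.  -1.6] rv [ 0.  0. -0.] per 2 [-0.09 -0.01 -0.81] [ 0.01  0.02 -0.01] min rows 0.0
[ 0.5183 -0.002   0.1016] -61.75034713745117
[ 0.5169 -0.0019  0.0954] -92.30696868896484
0.03 [[146.0, 178.0], [368.0, 178.0]] bright mm: [-45, -44, -43, -42, -41, -40, -39, -38, -37, -10, -9, -8, -7, -6, -5, -4, -3, -2, -1, 0, 1, 2, 3, 4, 5, 6, 7, 8, 9, 25, 26, 27]
0.08 [[136.0, 48.0], [378.0, 48.0]] bright mm: [-45, -44, -43, -42, -41, -40, -39, -38, -37, -34, -33, -32, -25, -24, -23, -22, -21, -20, -19, -18, -17, -16, -15, -14, -13, -12, -11, -10, -9, -8, -7, -6, -5, -4, -3, -2, -1, 0, 1, 2, 3, 4, 5, 6, 7, 8, 9, 10, 11, 12, 13, 14, 15, 16, 17, 18, 19, 20, 21, 22, 23, 24, 25, 26, 27]
0.1 [[133.0, -9.0], [381.0, -9.0]] bright mm: []
0.11 [[131.0, -37.0], [382.0, -37.0]] bright mm: []
```

```bash
python3 - <<'E'
import tray as T
from tray import *
def sc(n,d,idx):
    f=load(n);g=cv2.GaussianBlur(cv2.cvtColor(f["frame"],cv2.COLOR_RGB2GRAY).astype(np.float32),(0,0),1)
    s0=T.L,T.Nn
    k=np.concatenate([np.arange(i*25,i*25+25) for i in idx]);T.L,T.Nn=s0[0][k],s0[1][k]
    p=[.5152+d*np.cos(.0968),-.0012+d*np.sin(.0968),.0968,0]
    q=proj(f,world(p,T.L));ok=(q[:,0]>3)&(q[:,0]<508)&(q[:,1]>3)&(q[:,1]<380)
    T.L,T.Nn=T.L[ok],T.Nn[ok]
    r=score(p,[(f,g,1)]) if ok.sum()>5 else 0;T.L,T.Nn=s0;return -r,ok.sum()
for n,idx in(("w6",[2]),("w6",[5,6]),("w6",[7,8]),("w6",[3,4]),("w2",[2]),("w2",[5,6])):
    v=[(sc(n,d/1e4,idx)) for d in range(-60,70,5)];b=[a for a,_ in v];print(n,idx,v[0][1],"best d mm",(-60+5*int(np.argmax(b)))/10,round(max(b),1))
E
```

```text
w6 [2] 25 best d mm 2.5 98.4
w6 [5, 6] 48 best d mm 3.0 72.0
w6 [7, 8] 49 best d mm 2.5 137.0
w6 [3, 4] 50 best d mm 6.5 33.8
w2 [2] 25 best d mm 1.0 128.1
w2 [5, 6] 50 best d mm -0.5 156.3
```

```bash
python3 -m crank '[[2,0,-12,0,0,0,0],[0,0,-22,0,0,0,0],[0,0,-22,0,0,0,0],[0,0,-20,0,0,0,0],[0,0,-12,0,0,0,0]]'|grep -E "eef|force";  python3 -m crank '[[0,0,-10,0,0,0,0],[0,0,-5,0,0,0,0],[0,0,-3,0,0,0,0],[0,0,-3,0,0,0,0],[0,0,0,0,0,0,0]]'|grep -E "eef|force"; python3 - <<'E'
from h import *
bed=np.array([.5605,-.0119,.016])
delta(*grasp(bed,.0968+np.pi/2,0,flip=-1,up=.174),1)
E
```

```text
eef_pos: [0.5606, -0.0165, 0.2215]
force: [0.1, -0.8, -1.1]
grip_force: 78.6
eef_pos: [0.5619, -0.016, 0.203]
force: [-0.2, -0.6, -1.9]
grip_force: 78.6
d [ -0.9  -0.9 -13. ] rv [ 0.   0.1 -0.2] per 1 [ -0.9   -0.88 -13.03] [ 0.02  0.1  -0.18] min rows 0.3
```

```bash
python3 -m crank '[[-0.5,0,-4,0,0,0,0],[0,0,-3,0,0,0,0],[0,0,-2,0,0,0,0],[0,0,0,0,0,0,0]]' | grep -E "eef|force"; python3 -m crank '[[0,0,-1.5,0,0,0,0],[0,0,0,0,0,0,0]]'| grep -E "eef|force"
```

```text
eef_pos: [0.5611, -0.016, 0.1935]
force: [-0.6, 0.3, -1.6]
grip_force: 78.6
eef_pos: [0.5612, -0.016, 0.1922]
force: [-0.2, -0.2, -1.7]
grip_force: 78.6
```

```bash
python3 -m crank '[[0,0,-1.2,0,0,0,0],[0,0,0,0,0,0,0]]' | grep -E "eef|force"; python3 -m crank '[[0,0,-0.8,0,0,0,0],[0,0,0,0,0,0,0]]'| grep -E "eef|force"
```

```text
eef_pos: [0.5614, -0.0159, 0.1915]
force: [-1.0, -0.1, 1.7]
grip_force: 79.0
eef_pos: [0.5615, -0.0159, 0.191]
force: [-1.3, 1.9, 4.5]
grip_force: 79.4
```

```bash
python3 -m crank '[[0,0,0.5,0,0,0,0.4],[0,0,0,0,0,0,0.4],[0,0,0,0,0,0,0.4],[0,0,0,0,0,0,0.4]]'|grep -E "force|open"; python3 -m crank '[[0,0,10,0,0,0,0.4],[0,0,30,0,0,0,0.4],[0,0,40,0,0,0,0.4],[0,0,40,0,0,0,0.4],[-5,0,40,0,0,0,0.4]]' >/dev/null; python3 -m crank '[[-15,0,40,0,0,0,0.4],[-20,0,40,0,0,0,0.2],[-20,-15,0,0,0,0,0],[0,-15,0,0,0,0,0],[0,0,0,0,0,0,0]]'
python3 - <<'E'
from tray import *
f=grab('wrist','w7');t=load("top0");S=.64
print("salt",tri((t,np.array((357,182))*S),(load("scene0"),np.array((427,413))*S)),atz(t,np.array((357,180))*S,.126))
for n,q in dict(hFL=(281,236),hFR=(402,228),hBL=(276,155),hBR=(398,149)).items(): print(n,atz(t,np.array(q)*S,.056).round(3))
cv2.imwrite("pics/w7.png",cv2.resize(f["frame"][:,:,::-1],(800,600),interpolation=cv2.INTER_CUBIC))
print(np.round(state()[0]["joint_pos"],2),f["position"])
for X in[(8,56,34),(76,56,34),(25,-70,34),(59,-70,34),(-20,68,34),(-64,68,34),(-69,-50,34),(-15,-50,34),(90,116,38),(90,-116,38)]:
    print(X,((proj(f,world([.5172,-.001,.0968,0],np.array([X])/1e3))[0]+.5)*1.5625).round(0))
E
```

```text
force: [0.3, 0.7, -0.5]
opening: 0.034
grip_force: 0.0
clock: 22.55
eef_pos: [0.5005, -0.0481, 0.4321]
tcp_rot: [0.002, 0.672, 0.74, 0.0]
force: [0.6, 0.1, 1.0]
opening: -0.0001
grip_force: 0.0
salt (array([ 0.72530918, -0.02254348,  0.11720386]), np.float64(0.002299724839894339)) [ 0.72752914 -0.02514402  0.126     ]
hFL [0.618 0.139 0.056]
hFR [ 0.643 -0.122  0.056]
hBL [0.796 0.158 0.056]
hBR [ 0.818 -0.109  0.056]
[ 0.1   0.12 -0.1   1.84  0.01  1.18  0.09] [0.49351041 0.02077413 0.40092228]
(8, 56, 34) [444.  90.]
(76, 56, 34) [547.  91.]
(25, -70, 34) [465. 277.]
(59, -70, 34) [513. 277.]
(-20, 68, 34) [401.  70.]
(-64, 68, 34) [334.  71.]
(-69, -50, 34) [331. 249.]
(-15, -50, 34) [409. 249.]
(90, 116, 38) [575.  -6.]
(90, -116, 38) [552. 339.]
```

View pics/w7.png

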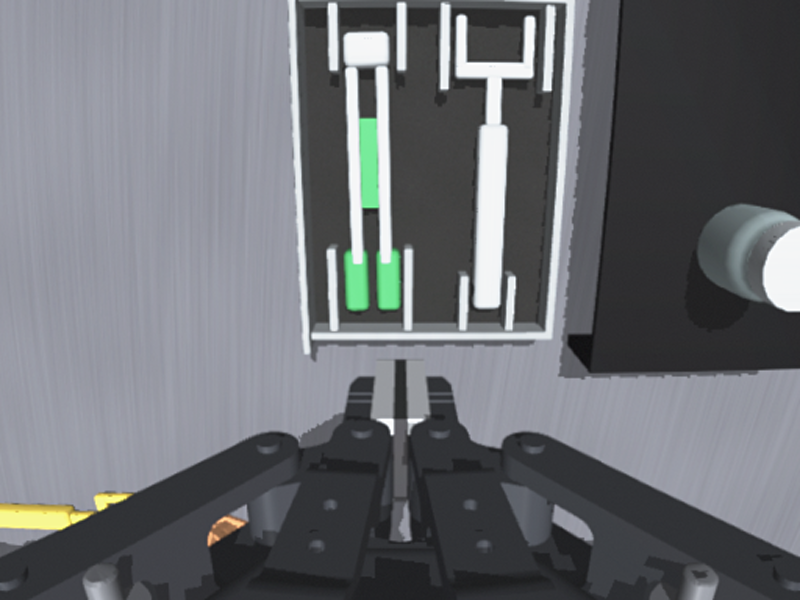

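The picture shows both tools in their compartments: tongs with the hinge at (367,48) and jaws at (372,280), fork with tines at (495,45) and its handle end at (487,300) between the cheeks. I close the fingers, turn the gripper and go in front of the panel.

```bash
python3 -m crank '[[-8.5,3,-11,0,0,7.5,0],[-8.5,3,-11,0,0,7.5,0],[-8.5,3,-11,0,0,7.5,0],[-8.5,3,-11,0,0,7.5,0],[-8.5,3,-11,0,0,7.5,0]]' >/dev/null;python3 -m crank '[[-8.5,3,-11,0,0,7.5,0],[-8.5,3,-11,0,0,7.5,0],[-8.5,3,-11,0,0,7.5,0],[-8.5,3,-11,0,0,7.5,0],[-8.5,3,-11,0,0,7.5,0]]' >/dev/null; python3 -m crank '[[-8.5,3,-11,0,0,7.5,0],[-8.5,3,-11,0,0,7.5,0],[0,0,0,0,0,0,0],[0,0,0,0,0,0,0]]'
python3 - <<'E'
from h import *
Rt=R.from_matrix(np.column_stack([[-np.cos(.0968),-np.sin(.0968),0],[-np.sin(.0968),np.cos(.0968),0],[0,0,-1]]))
delta(np.array([.398,-.012,.203]),Rt,1);print(np.round(state()[0]["joint_pos"],2))
E
```

```text
clock: 24.0
eef_pos: [0.3997, -0.0094, 0.299]
tcp_rot: [0.0, -0.049, 0.999, 0.001]
force: [0.6, 0.6, -0.3]
opening: -0.0002
grip_force: 0.0
d [ -1.7  -2.6 -96. ] rv [-0.1  0.  -0.1] per 1 [ -1.73  -2.59 -96.02] [-0.09  0.03 -0.08] min rows 1.9
[ 0.14  0.08 -0.23  2.21  0.02  0.85  1.56]
```

```bash
python3 -m crank '[[-4,-2,-16,0,0,0,0],[-2,0,-20,0,0,0,0],[0,0,-20,0,0,0,0],[0,0,-20,0,0,0,0],[0,0,-14,0,0,0,0]]'; python3 -m crank '[[0,0,-6,0,0,0,0],[0,0,0,0,0,0,0]]'; python3 -c "
from h import *
print(np.round(state()[0]['joint_pos'],2))"
```

```text
clock: 24.5
eef_pos: [0.3942, -0.0118, 0.2084]
tcp_rot: [0.001, -0.049, 0.999, 0.001]
force: [-0.2, 0.4, 0.4]
opening: -0.0003
grip_force: 0.0
clock: 24.7
eef_pos: [0.3938, -0.0119, 0.2027]
tcp_rot: [-0.0, -0.049, 0.999, 0.001]
force: [0.3, -0.6, -0.5]
opening: -0.0001
grip_force: 0.0
[ 0.12  0.25 -0.22  2.3   0.09  0.6   1.5 ]
```

```bash
python3 -m crank '[[6,0.6,0,0,0,0,0],[6,0.6,0,0,0,0,0],[8,0.8,0,0,0,0,0],[10,1,0,0,0,0,0],[10,1,0,0,0,0,0]]'|grep -E "eef|^force"; python3 -m crank '[[10,1,0,0,0,0,0],[10,1,0,0,0,0,0],[10,1,0,0,0,0,0],[10,1,0,0,0,0,0],[10,1,0,0,0,0,0]]'|grep -E "eef|^force"; python3 -m crank '[[10,1,0,0,0,0,0],[10,1,0,0,0,0,0],[10,1,0,0,0,0,0],[10,1,0,0,0,0,0],[10,1,0,0,0,0,0]]'|grep -E "eef|^force"; python3 -m crank '[[10,1,0,0,0,0,0],[8,0.8,0,0,0,0,0],[6,0.6,0,0,0,0,0],[5,0.5,0,0,0,0,0],[5,0.5,0,0,0,0,0]]'|grep -E "eef|^force"
```

```text
eef_pos: [0.4335, -0.0081, 0.2028]
force: [-2.5, -1.0, 1.3]
eef_pos: [0.484, -0.0032, 0.2027]
force: [-2.5, -0.7, 0.9]
eef_pos: [0.534, 0.0019, 0.2027]
force: [-1.8, -2.6, 0.3]
eef_pos: [0.5675, 0.0056, 0.2029]
force: [-1.4, -1.9, 0.7]
```

```bash
python3 -m crank '[[5,0.5,0,0,0,0,0],[5,0.5,0,0,0,0,0],[5,0.5,0,0,0,0,0],[4,0.4,0,0,0,0,0],[3,0.3,0,0,0,0,0]]'|grep -E "eef|^force"; python3 -m crank '[[3,0.3,0,0,0,0,0],[3,0.3,0,0,0,0,0],[2,0.2,0,0,0,0,0],[0,0,0,0,0,0,0]]'|grep -E "eef|^force"; 
```

```text
eef_pos: [0.5897, 0.0078, 0.2029]
force: [-2.2, -1.3, 1.3]
eef_pos: [0.5977, 0.0085, 0.2029]
force: [-1.3, -1.1, -1.1]
```

```bash
python3 -m crank '[[2,0.2,0,0,0,0,0],[2,0.2,0,0,0,0,0],[0,0,0,0,0,0,0]]'|grep -E "eef|^force"; python3 -m crank '[[2,0.2,0,0,0,0,0],[0,0,0,0,0,0,0]]'|grep -E "eef|^force"; 
```

```text
eef_pos: [0.6016, 0.0089, 0.2029]
force: [-1.9, -0.7, -0.3]
eef_pos: [0.6035, 0.0091, 0.2029]
force: [-1.9, -1.1, -0.2]
```

```bash
python3 -m crank '[[2,0.2,0,0,0,0,0],[2,0.2,0,0,0,0,0],[0,0,0,0,0,0,0]]'|grep -E "eef|^force"; python3 -m crank '[[2,0.2,0,0,0,0,0],[0,0,0,0,0,0,0]]'|grep -E "eef|^force";python3 -m crank '[[2,0.2,0,0,0,0,0],[0,0,0,0,0,0,0]]'|grep -E "eef|^force"
```

```text
eef_pos: [0.6076, 0.0095, 0.2028]
force: [-1.6, -0.0, -1.3]
eef_pos: [0.6095, 0.0097, 0.2028]
force: [-1.1, -0.7, -1.0]
eef_pos: [0.6115, 0.0099, 0.2028]
force: [-1.7, -0.9, -0.8]
```

```bash
for i in 1; do python3 -m crank '[[2,0.2,0,0,0,0,0],[0,0,0,0,0,0,0]]'|grep -E "eef|^force";  done; python3 -m crank '[[2,0.2,0,0,0,0,0],[0,0,0,0,0,0,0]]'|grep -E "eef|^force"; python3 -m crank '[[2,0.2,0,0,0,0,0],[0,0,0,0,0,0,0]]'|grep -E "eef|^force"
```

```text
eef_pos: [0.6135, 0.0101, 0.2028]
force: [-2.3, -0.1, -0.1]
eef_pos: [0.6144, 0.0102, 0.2027]
force: [-6.1, -0.2, 3.8]
eef_pos: [0.6151, 0.0102, 0.2024]
force: [-10.4, -0.6, 6.4]
```

```bash
python3 -m crank '[[2,0.2,0,0,0,0,0],[2,0.2,0,0,0,0,0],[0,0,0,0,0,0,0]]'|grep -E "eef|^force"; python3 -m crank '[[-8,-1,0,0,0,0,0],[-15,-1.5,0,0,0,0,0],[-25,-2,0,0,0,0,0],[-20,0,20,0,0,0,0],[-20,0,40,0,0,0,0]]' >/dev/null; python3 -m crank '[[-30,30,35,0,0,0,0],[-30,35,20,0,0,0,0],[-20,40,0,0,0,0,0],[0,40,0,0,0,0,0],[0,0,0,0,0,0,0]]'
python3 - <<'E'
from h import *
t=grab("top","top3");a=load("top0");s=grab("scene","scene3");b=load("scene0")
for n,X in dict(salt=[.727,-.024,.126],bowl=atz(a,np.array((510,208))*.64,.04),pan=atz(a,np.array((196,206))*.64,.02)).items():
    for nm,f,g in(("top",a,t),("scene",b,s)):
        q=proj(f,X)[0].astype(int);y,x=max(q[1]-12,0),max(q[0]-14,0)
        T=f["frame"][y:y+24,x:x+28];W=g["frame"][max(y-8,0):y+32,max(x-8,0):x+36]
        m=cv2.matchTemplate(W,T,cv2.TM_CCOEFF_NORMED);_,v,_,l=cv2.minMaxLoc(m);print(n,nm,"shift px",l[0]-min(8,x),l[1]-min(8,y),round(v,3))
# profile along holder axis in top view: table -> panel -> holder roof
g=cv2.cvtColor(t["frame"],cv2.COLOR_RGB2GRAY)
for yy in(-.11,-.06,.0):
    P_=[proj(t,[.56+i*.002-yy*.0967,yy+.006+i*.0002,.048])[0] for i in range(50)]
    print(yy,[int(g[int(round(q[1])),int(round(q[0]))]) for q in P_])
E
```

```text
eef_pos: [0.6165, 0.0103, 0.2017]
force: [-17.2, -1.3, 11.2]
clock: 30.7
eef_pos: [0.4559, 0.1548, 0.3164]
tcp_rot: [0.003, -0.055, 0.998, 0.003]
force: [0.5, 0.1, -0.0]
opening: -0.0001
grip_force: 0.0
salt top shift px 0 0 1.0
salt scene shift px 0 0 0.999
bowl top shift px 0 0 0.999
bowl scene shift px 0 0 0.996
pan top shift px 0 0 0.98
pan scene shift px 8 4 0.296
-0.11 [149, 149, 149, 151, 151, 148, 148, 149, 149, 150, 150, 150, 152, 152, 152, 152, 152, 151, 151, 151, 151, 149, 151, 151, 152, 152, 153, 103, 103, 93, 93, 73, 73, 116, 202, 202, 72, 72, 61, 60, 60, 60, 60, 59, 59, 59, 58, 58, 57, 57]
-0.06 [150, 150, 150, 150, 150, 149, 149, 149, 149, 148, 147, 147, 146, 146, 146, 150, 150, 148, 148, 148, 149, 149, 149, 148, 150, 150, 152, 97, 97, 77, 77, 70, 109, 109, 255, 255, 93, 93, 57, 58, 58, 57, 57, 57, 57, 57, 56, 56, 55, 55]
0.0 [150, 150, 152, 152, 152, 153, 153, 151, 151, 151, 151, 152, 153, 153, 151, 151, 149, 149, 149, 151, 151, 150, 151, 151, 152, 152, 157, 157, 97, 69, 79, 62, 62, 183, 190, 190, 55, 55, 51, 51, 54, 55, 55, 55, 55, 56, 56, 56, 54, 54]
```

```bash
python3 -c "
from rig import arm
print(arm.sign_off())"
```

```text
the job is handed in; nothing more can be done
None
```

The fork and the tongs lie flat in their compartments, the tray is pushed to its stop in the holder, and the job was handed in at about 31 s; the salt cellar, bowl and pan are unmoved in the top view.

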